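# Roll two freshly stained wheels up the drying gutters

## Robot

A 6-joint arm with a two-finger parallel gripper is mounted at the origin on the work surface. World frame = base frame: x ahead of the robot, y to its left, z up, the work surface at z = 0. Lengths are in mm, angles in rad, forces in N, time in s.
With the tool pointing down it reaches from about 350 to 875 mm from the base axis. Payload 15.5 kg.
Tool frame: the origin (TCP) lies midway between the tips of the shut fingers; the grasp point (between the pads) lies 19 mm behind it; x points along the fingers, z is the direction in which the jaws open and shut, and the axes are right-handed (so a half turn about x gives the same grasp; the last joint's range is limited). The gripper opens to 85 mm and grips with 20 to 120 N. Pads are 22 mm wide; open, the fingers measure 114 mm over their backs; the gripper's body (76 mm by 85 mm) begins 54 mm behind the grasp point. The pads swing forward as they close: fully open they stand 13 mm farther back than shut.
Start: joints at [-1.266, 0.494, 1.345, -0, 1.302, -0.096], TCP at [243.273, -575.713, 231.277] pointing down, gripper open.
Joint ranges: [-2.91, 2.91], [-0.82, 2.16], [0.22, 2.67], [-1.22, 4.37], [0.12, 2.79], [-3.08, 3.08]. Speed limits (rad/s): [1.89, 1.89, 2.57, 3.01, 3.01, 3.01].

## Interface

Orientations are given as a unit quaternion [w, x, y, z].
In Python, from rig import * gives the robot as it stands. The module is installed in compiled form; this text tells all that it offers.
- The arm moves only by the tool move_arm, never from a script. Its argument "increments" is a list of rows, each a list of 7 numbers: the turn, a rotation vector about the tool's x, y, z in rad, then the shift along the tool's x, y, z in cm, then the finger opening in cm, from 0 to 8.54. In form: [[wx, wy, wz, x, y, z, grip], ...]. A call has 1 to 12 rows; each row shifts and turns the commanded pose from where the row before left it, along the tool's axes as they then stand; what a row does not reach is not made up. A row lasts 1/8 s, in which the tool goes at most 62.5 mm and 10.7 degrees, less where a joint would pass 70% of its speed; a pose out of reach is approached as far as the arm can. A call with a gripper value outside its range is refused whole. The fingers move at their own pace and stop on an object; "grip_force" is the grip in N (left out, the last holds). Time passes only in rows, so rows that do not move let the fingers close. It gives the time, the measured TCP pose, the force and the opening at its end, in the units of the state.
- state(): the state, without advancing time (a new reading comes with each control period).
- read_camera(name): name is "side" or "top"; returns the picture (400x640x3 uint8, red, green, blue); there is no depth.
- camera_params(name): a dict with "fx", "fy", "cx", "cy" (pixels), "extrinsics" (4x4, takes a point from camera to world coordinates). Camera axes: x right, y up, looking along -z (the intrinsics and any distortion apply to the point x, -y, -z); pixel columns grow to the right and rows downward; lengths in mm; the calibration is good to about 2 mm. A picture is of the moment at which its call begins. camera_params takes no time and is no camera call.
- hand_in(): hands the job in, once; it reports no verdict.
The state is a dict: "time": time; "joint_positions": joint angles; "qd": joint speeds; "joint_torque": joint torques, N m; "eef_pos": TCP position; "eef_rot": TCP orientation; "force": force on the tool from outside, world axes, zero at the start; "torque": the same for the moment, N m; "finger_gap": finger opening in mm.
Only numpy, scipy, OpenCV 4.12 (cv2) and the standard library are available. Lean on these libraries where they do the work, as an engineer would, in place of code of your own. Each camera call takes 0.05 s, during which the arm holds its last target.

## Task

The two wooden wheels with hubs, one larger and one smaller, stand wet with stain in the lowest bays of the sloped drying rack. With a fingertip push each of them gently up its own gutter, over the cross rods, into the top bay next to the end board, so that it stays behind the uppermost rod and does not roll back; push only, never lift them out, and do not send them shooting up. Leave the open ring, which still has to be wiped, in its low bay, and leave everything else on the table where it is.

Things in the scene. Friction and masses are not known exactly. Their poses are not given: they have to be found in the camera images.
- gutters: three parallel aluminium U-channels of the drying rack, fixed, rising 8 degrees. Origin on the middle lane's floor at the low open end. x: uphill along the floors, y: across (left when looking uphill), z: square to the floors. Lane centres at y = -70, 0, 70 mm; lanes 300 mm long, 26 mm wide inside, walls 2 mm thick and 12 mm high. The low end is 36 mm above the table, open, over the tray.
- top_rod (a point): top of the uppermost cross rod, middle lane, 4 mm above the floor. Each lane has three such fixed round rods across its floor, 4 mm proud, at x = 25, 120 and 215 mm of the gutters, parting it into a low, middle and top bay. A wheel pushed over a rod settles by itself touching it on the uphill side.
- end_board (a point): foot of the plywood end board's face in the middle lane, at x = 290 mm of the gutters. The board closes the top of all three lanes and stands 49 mm above the floor. Within 80 mm of the lanes nothing on the table but the rack and its wheels is taller than 85 mm.
- wheel_big: solid wooden wheel with a raised hub, stained dark brown, 72 mm diameter, 20 mm thick, about 65 g, on its rim in one of the lanes (which varies). Origin at its centre; y is its axle. It rolls and slides freely. It starts resting on the lowest rod, centre at x about 42 mm of the gutters; at rest in the top bay its centre is at x about 231 mm, and against the end board at 254 mm.
- wheel_small: solid wooden wheel with a raised hub, stained dark brown, 56 mm diameter, 20 mm thick, about 40 g, on its rim in one of the lanes (which varies). Origin at its centre; y is its axle. It rolls and slides freely. It starts resting on the lowest rod, centre at x about 40 mm of the gutters; at rest in the top bay its centre is at x about 229 mm, and against the end board at 262 mm.
- ring: open wooden ring with a big hole and no hub, stained dark brown, 64 mm outside diameter, 52 mm inside, 20 mm thick, standing on its rim in the low bay of the remaining lane; to be left there. Origin at its centre.
- tray: shallow steel drip tray, 70 x 220 mm, 16 mm high, on the table below the low end of the gutters. Origin under its centre.
- tin_open: open tin of stain, 74 mm diameter, 85 mm high, beside the rack on the side away from the robot. Origin under its centre.
- tin_shut: closed tin, 86 mm diameter, 105 mm high, on the left of the table. Origin under its centre.
- sponge: sponge, 110 x 70 mm, 40 mm high, on the right of the table. Origin under its centre.
- stick: flat wooden stirring stick, 180 x 18 x 5 mm, on the table beyond the high end of the rack. Origin under its middle, within 10 mm.
- brush: paint brush, 200 mm long, on the left of the table. Origin under its middle.
- gear: flat gear-shaped plywood blank, 98 mm over the teeth, 6 mm thick, on the right of the table. Origin under its centre.
Things that resemble listed ones, but are neither listed nor needed, are in the scene too. What is shaped like the wheel_big but green or turquoise is not meant.

How it is judged (in metres and radians):
At the end, for the whole second after the job is handed in: Both wheels rest on the channel floor in the top bay, centre more than 6 mm uphill of the uppermost rod, not moving (under 20 mm/s); the ring is within 15 mm and every other loose thing within 20 mm of where it was (x of each of wheel_big, wheel_small in the frame of gutters above 0.221 m and z of wheel_big in the frame of gutters between 0.032 and 0.039 m and linear speed of each of wheel_big, wheel_small below 0.02 m/s and angular speed of each of wheel_big, wheel_small below 0.6 rad/s and z of wheel_small in the frame of gutters between 0.024 and 0.031 m and distance of ring from where it was at the start of the episode below 0.015 m and distance of each of tray, tin_open, tin_shut, sponge, stick, brush, gear from where it was at the start of the episode below 0.02 m); the robot touches nothing.
It fails at once if the larger wheel is lifted or tipped out of its gutter (centre more than 12 mm above its rolling height) (z of wheel_big in the frame of gutters above 0.048 m).
It fails at once if the smaller wheel is lifted or tipped out of its gutter (centre more than 12 mm above its rolling height) (z of wheel_small in the frame of gutters above 0.04 m).
It fails at once if a wheel is sent shooting along the gutter (faster than 0.6 m/s) (linear speed of any of wheel_big, wheel_small above 0.6 m/s).
It fails at once if the ring is pushed out of its place (more than 15 mm) (distance of ring from where it was at the start of the episode above 0.015 m).
It fails at once if another thing on the table is shoved (more than 20 mm) (distance of any of tray, tin_open, tin_shut, sponge, stick, brush, gear from where it was at the start of the episode above 0.02 m).
It also fails if it takes over 51 s, if anything falls off the work surface, if the arm or the gripper's body presses on something with over 40 N, if the wrist force passes 120 N, or if a joint passes its speed limit or range.

## Working session

There is one attempt and no reset: what is moved stays moved. The work goes in short steps, Python scripts to look and compute and a tool call to move; the robot and the scene stay as the last step left them, time stands still between calls to the robot, and variables do not carry over. Pictures are saved under pics/ and viewed, and the job is handed in when it is done.

Besides the shell and the picture viewer there is one more tool, called after ">>>" in YAML: its name, and indented under it one key for each argument. move_arm: Moves the arm, as the interface text tells. Its arguments: {"type":"object","properties":{"increments":{"type":"array"},"grip_force":{"type":"number"}},"required":["increments"]}

```bash
mkdir -p pics; python3 - <<'E'
from rig import *
import cv2,json
s=state(); print(s)
for n in("side","top"):
    im=read_camera(n); cv2.imwrite(f"pics/{n}0.png",cv2.cvtColor(im,cv2.COLOR_RGB2BGR))
    print(n,camera_params(n))
E
```

```text
{'time': 0.0, 'joint_positions': array([-1.26646642e+00,  4.94188197e-01,  1.34613880e+00,  1.20219603e-05,
        1.30251984e+00, -9.55145171e-02]), 'qd': array([ 7.51348326e-04, -2.62828261e-05, -9.69736623e-04, -2.93793251e-04,
        6.15469658e-04,  1.34339056e-03]), 'joint_torque': array([-5.13102732e-04, -8.82166314e+01, -3.83854544e+01, -1.69712820e-05,
        1.03767010e-02, -4.35609070e-05]), 'eef_pos': array([ 243.18356606, -575.34668189,  230.69454658]), 'eef_rot': array([ 0.58899488,  0.39102768,  0.58967876, -0.39046299]), 'force': array([-0.6454608 , -0.30290632,  0.50636945]), 'torque': array([ 0.09318364,  0.00716033, -0.0147554 ]), 'finger_gap': 85.61679352318134}
side {'fx': 446.5987830792898, 'fy': 446.5987830792898, 'cx': 317.612710973162, 'cy': 200.25224223754913, 'extrinsics': array([[ 9.80673350e-01,  1.07957156e-01, -1.63171791e-01,
         4.65170343e+02],
       [-1.95599791e-01,  5.60272971e-01, -8.04881929e-01,
        -9.16258839e+02],
       [ 4.52797966e-03,  8.21242626e-01,  5.70561169e-01,
         7.06181343e+02],
       [ 0.00000000e+00,  0.00000000e+00,  0.00000000e+00,
         1.00000000e+00]])}
top {'fx': 398.48442706203787, 'fy': 398.48442706203787, 'cx': 317.4687998902088, 'cy': 198.4680913789925, 'extrinsics': array([[ 1.14366878e-02,  9.94853372e-01, -1.00677561e-01,
         5.01319049e+02],
       [-9.99869219e-01,  1.02264850e-02, -1.25285015e-02,
        -1.99385650e+01],
       [-1.14344444e-02,  1.00807679e-01,  9.94840221e-01,
         1.29025693e+03],
       [ 0.00000000e+00,  0.00000000e+00,  0.00000000e+00,
         1.00000000e+00]])}
```

View pics/side0.png

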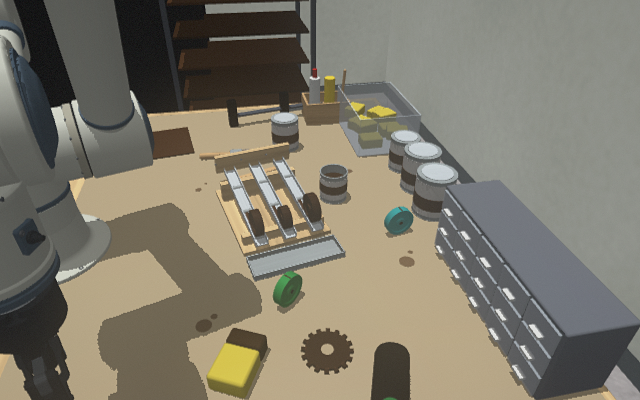

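View pics/top0.png

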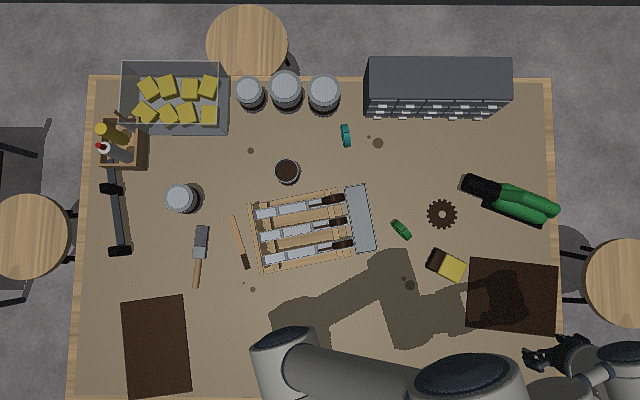

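The side view shows the rack at about (270,205), with its dark discs at (255,222), (285,217) and (311,207). In the top view the rack is at (305,230) with its low end on the right, towards the tray at (362,218). The green (288,288) and turquoise (398,220) wheels are decoys. I'll enlarge both views.

```bash
python3 - <<'E'
import cv2
a=cv2.imread("pics/side0.png")[140:280,205:355]; cv2.imwrite("pics/side0c.png",cv2.resize(a,None,fx=4.2,fy=4.2,interpolation=cv2.INTER_CUBIC))
a=cv2.imread("pics/top0.png")[175:285,225:385]; cv2.imwrite("pics/top0c.png",cv2.resize(a,None,fx=5,fy=5,interpolation=cv2.INTER_CUBIC))
E
```

```text
(no output)
```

View pics/side0c.png

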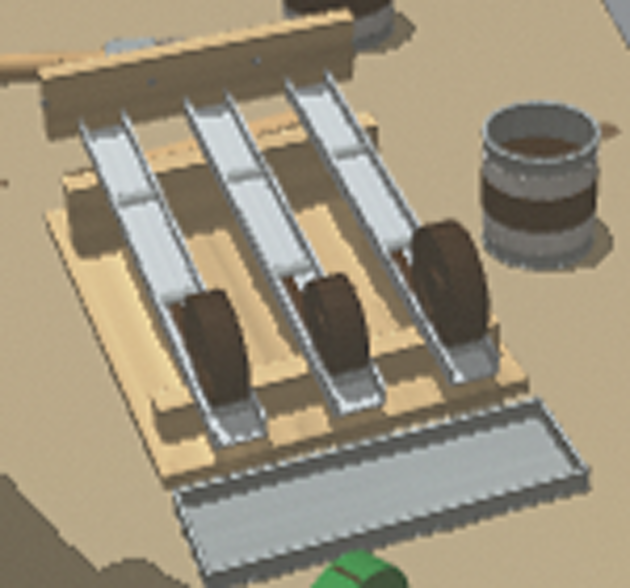

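View pics/top0c.png

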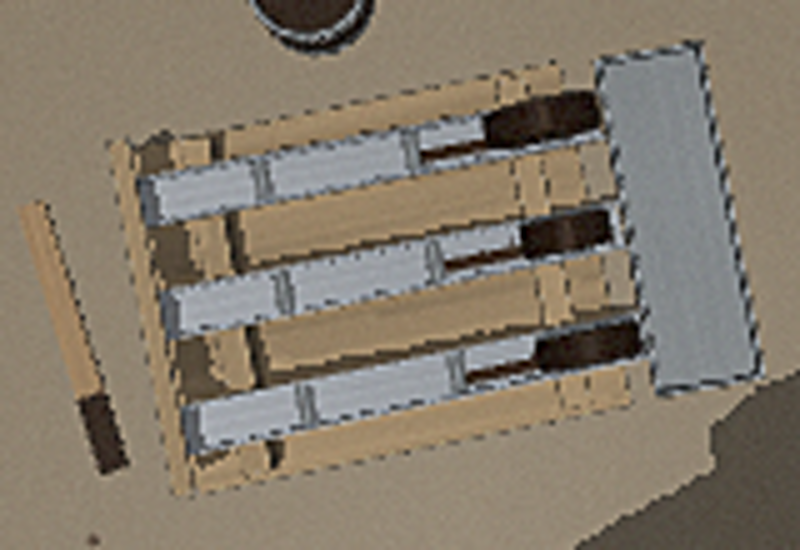

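The far lane, around side (311,207), holds the largest disc. The middle lane (285,217) holds the smallest. The near lane (255,222) looks like the ring, with a rim length between the other two. I'll check the faces at higher zoom and fit the rack pose from the rod points.

```bash
cat > h.py <<'E'
import numpy as np, cv2
from rig import *
from scipy.spatial.transform import Rotation as R
S8,C8=np.sin(np.radians(8)),np.cos(np.radians(8))
def ray(cam,u,v):
    p=camera_params(cam);E=np.array(p["extrinsics"])
    d=E[:3,:3]@np.array([(u-p["cx"])/p["fx"],-(v-p["cy"])/p["fy"],-1]);return E[:3,3],d
def cast(cam,u,v,z):
    o,d=ray(cam,u,v);return o+d*(z-o[2])/d[2]
def proj(cam,P):
    p=camera_params(cam);E=np.array(p["extrinsics"]);q=E[:3,:3].T@(np.asarray(P)-E[:3,3])
    return np.array([p["cx"]+p["fx"]*q[0]/-q[2],p["cy"]-p["fy"]*q[1]/-q[2]])
E
python3 - <<'E'
from h import *
def fit(cam,pts):
    A=[];B=[]
    for (u,v),(x,y,h) in pts:
        A.append([x*C8-h*S8,y]);B.append(cast(cam,u,v,36+x*S8+h*C8)[:2])
    A=np.array(A);B=np.array(B);a=A-A.mean(0);b=B-B.mean(0)
    th=np.arctan2((a[:,0]*b[:,1]-a[:,1]*b[:,0]).sum(),(a*b).sum());c,s=np.cos(th),np.sin(th);Rm=np.array([[c,-s],[s,c]])
    t=B.mean(0)-Rm@A.mean(0);print(cam,"yaw",th,np.degrees(th),"origin",t);print(np.round(B-(A@Rm.T+t),1))
    return th,t
o=np.array([225,175]);T=lambda u,v:tuple(o+(np.array([u,v])+.5)/5-.5)
fit("top",[(T(412,150),(120,-70,4)),(T(433,258),(120,0,4)),(T(456,372),(120,70,4)),(T(262,180),(215,-70,4)),(T(285,290),(215,0,4)),(T(306,405),(215,70,4))])
o2=np.array([205,140]);U=lambda u,v:tuple(o2+(np.array([u,v])+.5)/4.2-.5)
# rods in side
fit("side",[(U(398,250),(120,-70,4)),(U(290,273),(120,0,4)),(U(175,298),(120,70,4)),(U(350,153),(215,-70,4)),(U(245,175),(215,0,4)),(U(138,198),(215,70,4))])
s=state();print(R.from_quat(np.roll(s["eef_rot"],-1)).as_matrix().round(3))
a=cv2.imread("pics/side0.png")[175:255,235:335]; cv2.imwrite("pics/side0d.png",cv2.resize(a,None,fx=7,fy=7,interpolation=cv2.INTER_CUBIC)*1)
a=cv2.convertScaleAbs(a,alpha=2.5); cv2.imwrite("pics/side0e.png",cv2.resize(a,None,fx=7,fy=7,interpolation=cv2.INTER_CUBIC))
E
```

```text
top yaw 1.7876519616981046 102.42491264358368 origin [ 564.06309084 -102.50553403]
[[-0.3 -0.1]
 [ 1.2  1. ]
 [-0.2  1. ]
 [-0.7 -0.6]
 [ 0.5 -1.1]
 [-0.6 -0.2]]
side yaw 1.751066023012587 100.32869276737912 origin [ 559.83205077 -114.09324446]
[[-1.4 -1.1]
 [ 0.1 -0.2]
 [-0.1 -0.2]
 [ 0.1  1.8]
 [ 0.   0.6]
 [ 1.2 -0.9]]
[[-0.     0.921  0.389]
 [ 0.001  0.389 -0.921]
 [-1.     0.    -0.001]]
```

View pics/side0e.png

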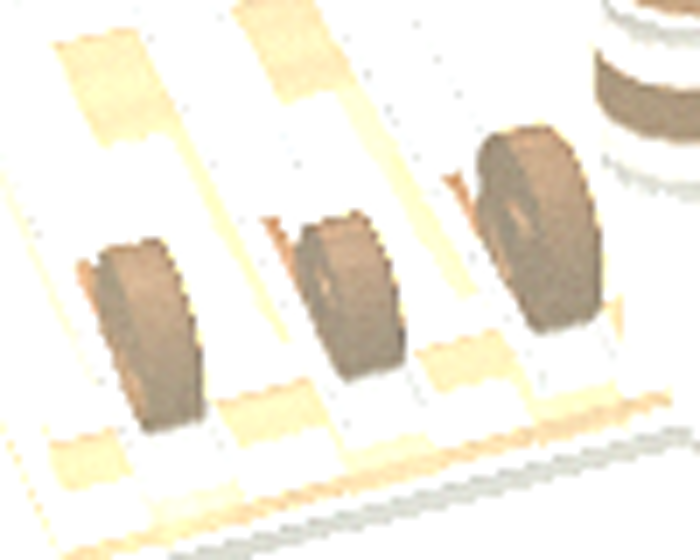

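Two raised hubs are visible, at about (520,215) in the far lane's crop and (325,285) in the middle lane's. The near lane's disc has no hub, so it is the ring. The two views disagree by about 11 mm along y, so I'll triangulate with refined points.

```bash
python3 - <<'E'
from h import *
o=np.array([225,175]);T=lambda u,v:tuple(o+(np.array([u,v])+.5)/5-.5)
o2=np.array([205,140]);U=lambda u,v:tuple(o2+(np.array([u,v])+.5)/4.2-.5)
P=[(T(412,150),U(398,250)),(T(433,258),U(290,273)),(T(456,372),U(175,298)),(T(262,180),U(350,153)),(T(285,290),U(245,175)),(T(306,405),U(138,198)),
 # board top ends: crop corners; stick/tin base checks
 ]
for t,s in P:
    o1,d1=ray("top",*t);o2_,d2=ray("side",*s);d1/=np.linalg.norm(d1);d2/=np.linalg.norm(d2)
    k=np.linalg.lstsq(np.c_[d1,-d2],o2_-o1,rcond=None)[0]
    a=o1+k[0]*d1;b=o2_+k[1]*d2;print(((a+b)/2).round(1),np.linalg.norm(a-b).round(1))
s8=cv2.imread("pics/side0.png")[145:245,210:310];cv2.imwrite("pics/s1.png",cv2.resize(s8,None,fx=6,fy=6,interpolation=cv2.INTER_NEAREST))
# projections of the top-fit model in side view
th=1.78765;t=np.array([564.06,-102.5]);c,s=np.cos(th),np.sin(th)
def W(x,y,h,dz=0):
    a=np.array([x*C8-h*S8,y]);return np.r_[np.array([[c,-s],[s,c]])@a+t,36+x*S8+h*C8+dz]
for x in(0,120,215,290):
  for y in(-70,0,70): print(x,y,[((proj("side",W(x,y,4 if 0<x<290 else 0))-[205,140]+.5)*4.2-.5).round(0),((proj("top",W(x,y,4 if 0<x<290 else 0))-[225,175]+.5)*5-.5).round(0)])
E
```

```text
[607.9  28.3  46.5] 0.8
[539.9  14.2  48. ] 0.3
[469.8  -1.   49.9] 0.2
[589.3 119.9  63.2] 5.5
[520.6 104.3  64.4] 3.3
[451.6  90.1  64.4] 4.8
0 -70 [array([473., 373.]), array([596., 114.])]
0 0 [array([358., 404.]), array([620., 222.])]
0 70 [array([239., 436.]), array([643., 332.])]
120 -70 [array([396., 237.]), array([412., 150.])]
120 0 [array([288., 263.]), array([435., 260.])]
120 70 [array([175., 290.]), array([458., 372.])]
215 -70 [array([341., 145.]), array([261., 179.])]
215 0 [array([238., 168.]), array([283., 291.])]
215 70 [array([131., 191.]), array([306., 404.])]
290 -70 [array([303.,  84.]), array([140., 203.])]
290 0 [array([203., 104.]), array([161., 316.])]
290 70 [array([ 99., 126.]), array([183., 430.])]
```

View pics/s1.png

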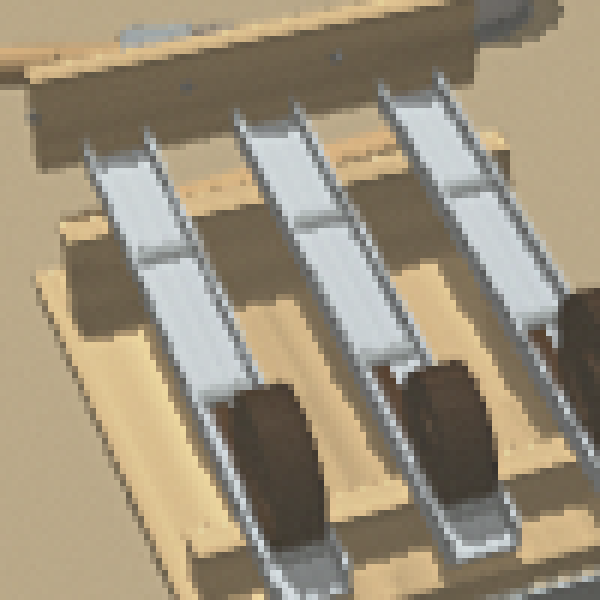

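```bash
python3 - <<'E'
from h import *
from scipy.optimize import least_squares
o=np.array([225,175]);T=lambda u,v:o+(np.array([u,v])+.5)/5-.5
o2=np.array([205,140]);U=lambda u,v:o2+(np.array([u,v])+.5)/4.2-.5
D=[("top",T(412,150),(119,-70,3)),("top",T(433,258),(119,0,3)),("top",T(456,372),(119,70,3)),("top",T(262,180),(214,-70,3)),("top",T(285,290),(214,0,3)),("top",T(306,405),(214,70,3)),
("side",U(398,250),(117.5,-70,2)),("side",U(290,273),(117.5,0,2)),("side",U(175,298),(117.5,70,2)),("side",U(350,153),(212.5,-70,2)),("side",U(245,175),(212.5,0,2)),("side",U(138,198),(212.5,70,2)),
("side",U(475,378),(0,-70,0)),("side",U(360,408),(0,0,0)),("side",U(240,440),(0,70,0))]
def W(p,x,y,h):
    c,s=np.cos(p[2]),np.sin(p[2]);a=np.array([x*C8-h*S8,y]);return np.r_[np.array([[c,-s],[s,c]])@a+p[:2],36+x*S8+h*C8]
f=lambda p:np.concatenate([proj(c,W(p,*q))-uv for c,uv,q in D])
r=least_squares(f,[562,-105,1.78]);print(r.x,np.round(r.fun.reshape(-1,2),1).tolist())
p=r.x
open("h.py","a").write(f'''
P0=np.array({p.tolist()})
def W(x,y,h,p=P0):
    c,s=np.cos(p[2]),np.sin(p[2]);a=np.array([x*C8-h*S8,y]);return np.r_[np.array([[c,-s],[s,c]])@a+p[:2],36+x*S8+h*C8]
def G(P,p=P0): # world->gutters
    c,s=np.cos(p[2]),np.sin(p[2]);d=np.asarray(P)-[p[0],p[1],36];a=np.array([c*d[0]+s*d[1],-s*d[0]+c*d[1]])
    return np.array([a[0]*C8+d[2]*S8,a[1],-a[0]*S8+d[2]*C8])
''')
for y,x,h in((-70,42,36),(0,40,28)):
    print(W(x,y,h,p))
E
```

```text
[ 563.68798399 -104.2648788     1.77817098] [[0.9, -0.4], [1.1, 0.1], [0.9, -0.3], [0.8, -0.8], [0.4, -0.4], [0.5, -0.7], [0.2, -1.5], [0.1, -0.9], [0.6, -0.6], [-1.0, -0.5], [-0.7, -0.4], [-0.9, -0.3], [-0.5, -0.6], [-0.4, -0.5], [-0.4, -0.6]]Traceback (most recent call last):
  File "<stdin>", line 22, in <module>
  File "<stdin>", line 9, in W
TypeError: 'int' object is not subscriptable
```

```bash
cat >> h.py <<'E'
def ori(alpha): # tool axes (columns) in world; alpha rad from slope normal
    c,s=np.cos(P0[2]),np.sin(P0[2]);M=np.c_[[c*C8,s*C8,S8],[-s,c,0],[-c*S8,-s*S8,C8]]
    x=M@[np.sin(alpha),0,-np.cos(alpha)];y=M@[np.cos(alpha),0,np.sin(alpha)];return np.c_[x,y,np.cross(x,y)]
def plan(x,y,h,alpha):
    s=state();Rc=R.from_quat(np.roll(s["eef_rot"],-1)).as_matrix();t=ori(alpha);w=W(x,y,h)
    print("t",s["time"],"F",s["force"].round(1),"gut",G(s["eef_pos"]).round(1),"target",w.round(1))
    print("rotvec(tool)",R.from_matrix(Rc.T@t).as_rotvec().round(3),"shift now-axes cm",(Rc.T@(w-s["eef_pos"])/10).round(2),"after-turn axes cm",(t.T@(w-s["eef_pos"])/10).round(2))
E
python3 - <<'E'
from h import *
a=np.radians(8)
plan(-60,-70,100,-np.radians(8))
plan(-60,-70,100,a)
E
```

```text
t 0.1 F [0.4 0.  0.8] gut [-364.1  410.7  247.8] target [ 647.3 -161.6  126.7]
rotvec(tool) [-1.378e+00 -1.000e-03 -1.000e-03] shift now-axes cm [ 10.44  53.33 -22.38] after-turn axes cm [10.41 32.17 48.07]
t 0.1 F [0.4 0.  0.8] gut [-364.1  410.7  247.8] target [ 647.3 -161.6  126.7]
rotvec(tool) [-1.369  0.192  0.233] shift now-axes cm [ 10.44  53.33 -22.38] after-turn axes cm [18.87 28.06 48.07]
```

>>> move_arm:
  increments:
    - [-0.1,0,0,0,4.4,-1.9,0]
    - [-0.1,0,0,0,4.6,-1.4,0]
    - [-0.1,0,0,0,4.7,-1.0,0]
    - [-0.1,0,0,0,4.8,-0.5,0]
    - [-0.1,0,0,0,4.8,0,0]
    - [-0.1,0,0,0,4.8,0.5,0]
    - [-0.1,0,0,0,4.7,1.0,0]
    - [-0.1,0,0,0,4.6,1.4,0]
    - [-0.1,0,0,0,4.4,1.9,0]
    - [-0.1,0,0,0,4.2,2.3,0]
    - [-0.1,0,0,0,4.0,2.7,0]
    - [-0.1,0,0,0,3.6,3.0,0]
  grip_force: 20

```text
time: 1.6
eef_pos: [644.9, -161.1, 230.9]
eef_rot: [0.707, -0.011, 0.707, 0.012]
force: [0.6, -1.1, 0.6]
finger_gap: 0.2
```

```bash
python3 - <<'E'
from h import *
plan(-60,-70,100,np.radians(8))
E
```

```text
t 1.6 F [ 0.6 -1.1  0.6] gut [-44.5 -67.7 203.1] target [ 647.3 -161.6  126.7]
rotvec(tool) [-0.174  0.024  0.278] shift now-axes cm [10.42 -0.06  0.25] after-turn axes cm [ 9.99 -2.97  0.23]
```

>>> move_arm:
  increments:
    - [-0.087,0.012,0.139,0,0,0,0]
    - [-0.087,0.012,0.139,0,0,0,0]
    - [0,0,0,2,-1.5,0,0]
    - [0,0,0,2,-1.5,0,0]
    - [0,0,0,2,0,0.1,0]
    - [0,0,0,2,0,0.1,0]
    - [0,0,0,0,0,0,0]

```text
time: 2.48
eef_pos: [646.1, -167.6, 143.8]
eef_rot: [0.685, 0.027, 0.708, 0.169]
force: [-0.0, -0.5, 0.7]
finger_gap: -0.1
```

```bash
python3 - <<'E'
from h import *
plan(-25,-70,23.5,np.radians(8))
cv2.imwrite("pics/side1.png",cv2.cvtColor(read_camera("side"),cv2.COLOR_RGB2BGR)[100:300,180:380].repeat(3,0).repeat(3,1))
print(proj("side",state()["eef_pos"]))
E
```

```text
t 2.475 F [-0.  -0.5  0.7] gut [-63.2 -67.6 117.7] target [ 638.  -117.3   55.8]
rotvec(tool) [-0.004 -0.002 -0.   ] shift now-axes cm [9.86 2.47 0.25] after-turn axes cm [9.86 2.47 0.24]
[331.34955323 210.58597937]
```

View pics/side1.png

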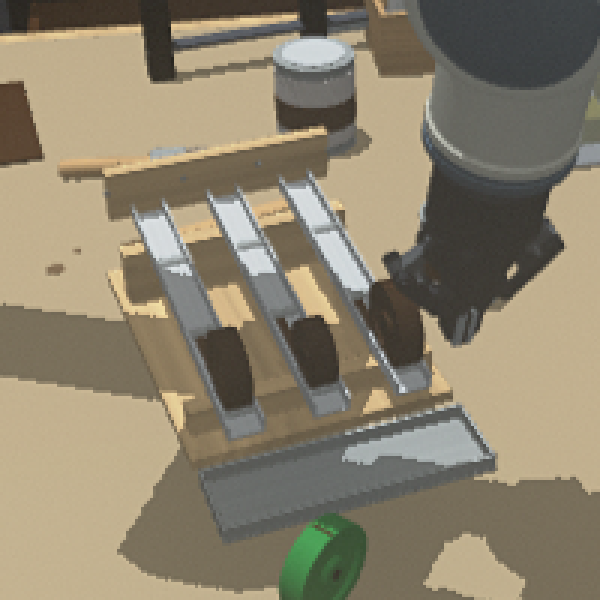

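Fingertip at crop (460,340), i.e. pixel (333,213), against a projected TCP of (331,211). That agrees to about 2 px. The knuckles look wide, so I'll measure them against the tool frame.

```bash
python3 - <<'E'
from h import *
s=state();Rc=R.from_quat(np.roll(s["eef_rot"],-1)).as_matrix()
for b in(0,40,60,80,100):
  for l in(-60,-45,-30,30,45,60):
    print(b,l,((proj("side",s["eef_pos"]+Rc@[-b,0,l])-[180,100])*3+1).round(0),end=' ')
  print()
E
python3 -c "
import cv2
a=cv2.imread('pics/side1.png')[::3,::3][70:120,60:130];cv2.imwrite('pics/side1c.png',cv2.resize(cv2.convertScaleAbs(a,alpha=2.5),None,fx=10,fy=10,interpolation=2))"
```

```text
0 -60 [377. 352.] 0 -45 [396. 347.] 0 -30 [416. 342.] 0 30 [493. 323.] 0 45 [512. 319.] 0 60 [530. 314.] 
40 -60 [382. 316.] 40 -45 [403. 311.] 40 -30 [423. 306.] 40 30 [502. 287.] 40 45 [521. 282.] 40 60 [541. 278.] 
60 -60 [385. 296.] 60 -45 [406. 291.] 60 -30 [426. 287.] 60 30 [507. 268.] 60 45 [527. 263.] 60 60 [546. 259.] 
80 -60 [388. 276.] 80 -45 [409. 272.] 80 -30 [430. 267.] 80 30 [512. 248.] 80 45 [532. 244.] 80 60 [551. 239.] 
100 -60 [391. 256.] 100 -45 [413. 251.] 100 -30 [434. 246.] 100 30 [517. 228.] 100 45 [537. 223.] 100 60 [557. 219.]
```

View pics/side1c.png

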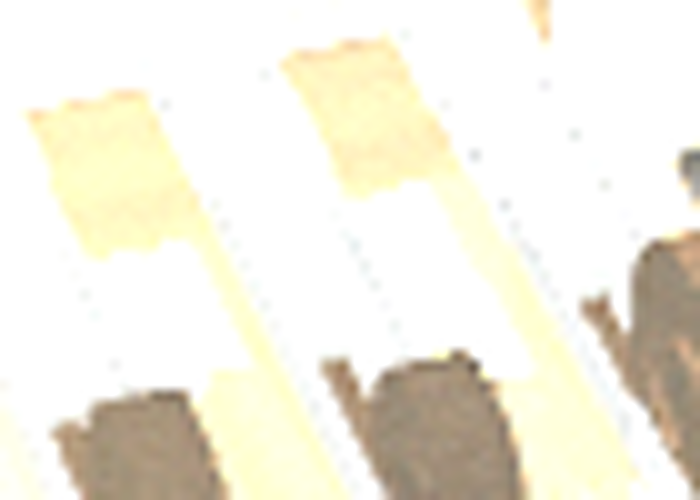

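Knuckles are about ±60 mm wide, but start 65 mm or more behind the tip (h of about 80 above the floor). They clear the ring, whose top is at 64. Lowering behind the big wheel.

>>> move_arm:
  increments:
    - [0,0,0,3,0.6,0.1,0]
    - [0,0,0,3,0.6,0.1,0]
    - [0,0,0,2.5,0.6,0,0]
    - [0,0,0,1.4,0.6,0,0]
    - [0,0,0,0,0,0,0]
    - [0,0,0,0,0,0,0]

```text
time: 3.28
eef_pos: [640.0, -119.8, 58.6]
eef_rot: [0.687, 0.026, 0.706, 0.169]
force: [-0.6, 0.3, 0.4]
finger_gap: -0.1
```

```bash
cat >> h.py <<'E'
def shot(n,x0=170,y0=110,w=200,h=170,k=3):
    a=cv2.cvtColor(read_camera("side"),cv2.COLOR_RGB2BGR)[y0:y0+h,x0:x0+w];b=cv2.resize(a,None,fx=k,fy=k,interpolation=cv2.INTER_CUBIC)
    cv2.imwrite(f"pics/{n}.png",cv2.convertScaleAbs(b,alpha=1.3))
E
python3 - <<'E'
from h import *
plan(-4,-70,23.5,np.radians(8));shot("side2")
E
```

```text
t 3.275 F [-0.6  0.3  0.4] gut [-27.4 -71.5  26.6] target [633.7 -96.9  58.7]
rotvec(tool) [-0.003  0.003  0.002] shift now-axes cm [ 0.63  2.28 -0.15] after-turn axes cm [ 0.64  2.28 -0.15]
```

View pics/side2.png

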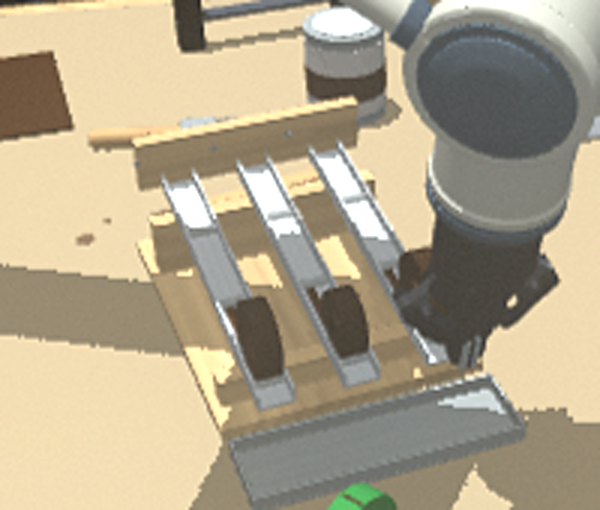

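```bash
python3 - <<'E'
from h import *
s=state();f=lambda P:((proj("side",P)-[170,110])*3+1).round(0)
print("tcp",f(s["eef_pos"]),"lane end floor",f(W(0,-70,0)),f(W(0,-57,12)),f(W(0,-83,12)),"top",f(W(290,-70,0)))
shot("side2c",290,190,60,55,10)
E
```

```text
tcp [460. 358.] lane end floor [443. 358.] [429. 352.] [459. 344.] top [324. 150.]
```

View pics/side2c.png

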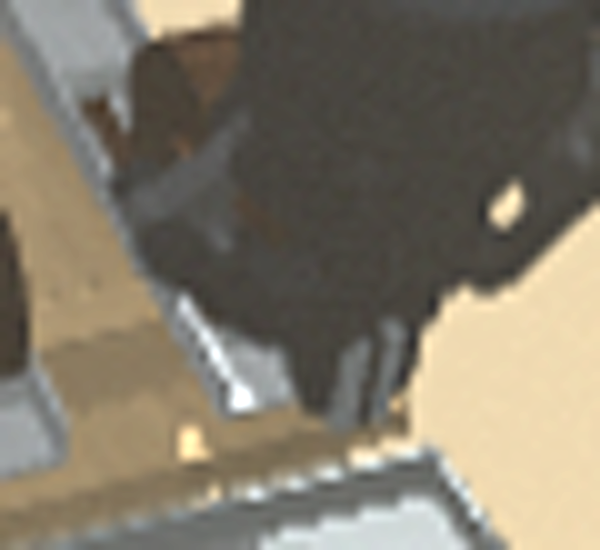

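Tip and lane end show the same small image offset, so they are consistent relative to each other. Starting the push on the big wheel.

>>> move_arm:
  increments:
    - [0,0,0,0.2,0.8,0,0]
    - [0,0,0,0.2,0.8,0,0]
    - [0,0,0,0.07,0.5,0,0]
    - [0,0,0,0.07,0.5,0,0]
    - [0,0,0,0.07,0.5,0,0]
    - [0,0,0,0.07,0.5,0,0]
    - [0,0,0,0.07,0.5,0,0]
    - [0,0,0,0.07,0.5,0,0]
    - [0,0,0,0.07,0.5,0,0]
    - [0,0,0,0.07,0.5,0,0]
    - [0,0,0,0.07,0.5,0,0]
    - [0,0,0,0.07,0.5,0,0]

```text
time: 4.88
eef_pos: [625.7, -53.7, 65.2]
eef_rot: [0.687, 0.026, 0.706, 0.169]
force: [0.1, 0.0, -0.1]
finger_gap: 0.0
```

```bash
python3 - <<'E'
from h import *
plan(181,-70,23.5,np.radians(8));shot("side3")
E
```

```text
t 4.875 F [ 0.1  0.  -0.1] gut [ 40.4 -71.1  23.8] target [596.   82.3  84.5]
rotvec(tool) [-0.003  0.001  0.001] shift now-axes cm [ 1.97 13.92 -0.16] after-turn axes cm [ 1.98 13.92 -0.11]
```

View pics/side3.png

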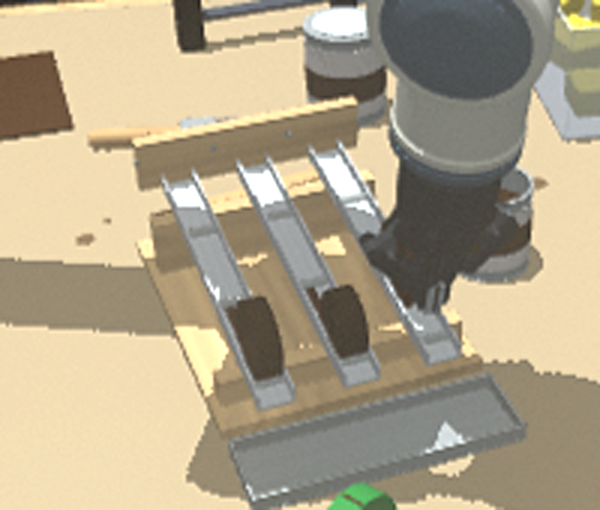

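>>> move_arm:
  increments:
    - [0,0,0,0.07,0.5,0,0]
    - [0,0,0,0.07,0.5,0,0]
    - [0,0,0,0.07,0.5,0,0]
    - [0,0,0,0.07,0.5,0,0]
    - [0,0,0,0.07,0.5,0,0]
    - [0,0,0,0.07,0.5,0,0]
    - [0,0,0,0.07,0.5,0,0]
    - [0,0,0,0.07,0.5,0,0]
    - [0,0,0,0.07,0.5,0,0]
    - [0,0,0,0.07,0.5,0,0]
    - [0,0,0,0.07,0.5,0,0]
    - [0,0,0,0.07,0.5,0,0]

```text
time: 6.42
eef_pos: [613.5, 5.0, 73.6]
eef_rot: [0.687, 0.026, 0.706, 0.169]
force: [-0.3, -0.6, 0.0]
finger_gap: -0.2
```

```bash
python3 - <<'E'
from h import *
plan(181,-70,23.5,np.radians(8));shot("side4")
cv2.imwrite("pics/top4.png",cv2.resize(cv2.cvtColor(read_camera("top"),cv2.COLOR_RGB2BGR)[160:300,220:400],None,fx=4,fy=4))
E
```

```text
t 6.425 F [-0.3 -0.6  0. ] gut [101.  -71.3  23.8] target [596.   82.3  84.5]
rotvec(tool) [-0.003  0.001  0.001] shift now-axes cm [ 1.14  7.92 -0.15] after-turn axes cm [ 1.14  7.92 -0.13]
```

View pics/side4.png

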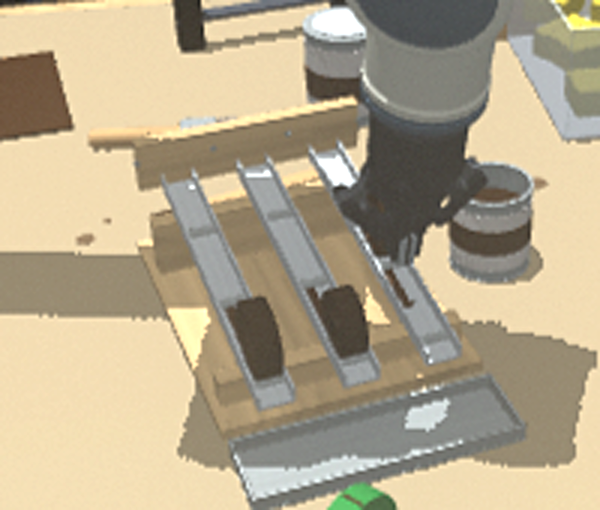

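View pics/top4.png

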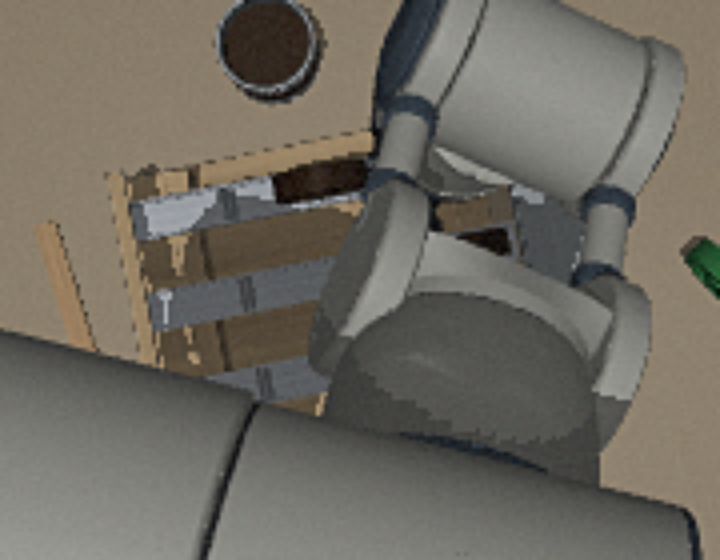

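The top view shows the big wheel's leading edge at crop (275,185), with the uppermost rod ahead at (230,205). It is past the middle rod and running straight. Pushing over the top rod.

>>> move_arm:
  increments:
    - [0,0,0,0.08,0.6,0.02,0]
    - [0,0,0,0.08,0.6,0.02,0]
    - [0,0,0,0.08,0.6,0.02,0]
    - [0,0,0,0.08,0.6,0.02,0]
    - [0,0,0,0.08,0.6,0.02,0]
    - [0,0,0,0.08,0.6,0.02,0]
    - [0,0,0,0.07,0.5,0,0]
    - [0,0,0,0.07,0.5,0,0]
    - [0,0,0,0.07,0.5,0,0]
    - [0,0,0,0.07,0.5,0,0]
    - [0,0,0,0.07,0.5,0,0]
    - [0,0,0,0.07,0.5,0,0]

```text
time: 8.02
eef_pos: [601.3, 69.8, 83.1]
eef_rot: [0.687, 0.026, 0.706, 0.169]
force: [0.7, -0.7, 0.8]
finger_gap: -0.1
```

```bash
python3 - <<'E'
from h import *
plan(181,-70,23.5,np.radians(8))
cv2.imwrite("pics/top5.png",cv2.resize(cv2.cvtColor(read_camera("top"),cv2.COLOR_RGB2BGR)[190:270,230:350],None,fx=6,fy=6))
E
```

```text
t 8.025 F [ 0.7 -0.7  0.8] gut [167.6 -72.7  24. ] target [596.   82.3  84.5]
rotvec(tool) [-0.003  0.001  0.001] shift now-axes cm [ 0.24  1.32 -0.27] after-turn axes cm [ 0.24  1.32 -0.27]
```

View pics/top5.png

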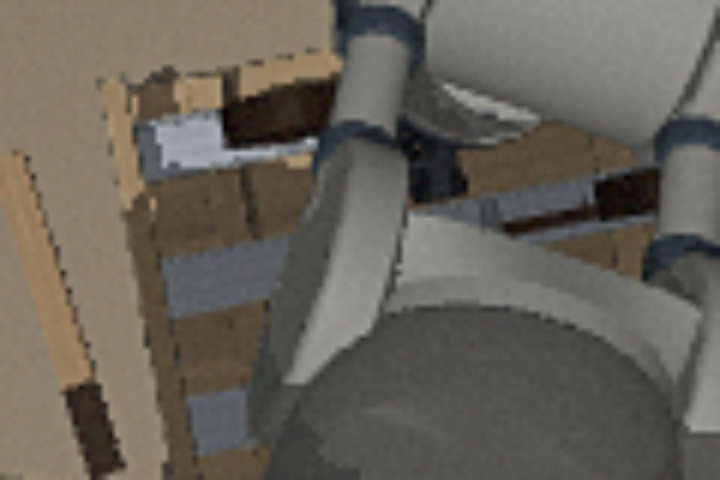

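>>> move_arm:
  increments:
    - [0,0,0,0.07,0.4,-0.05,0]
    - [0,0,0,0.06,0.4,-0.05,0]
    - [0,0,0,0.06,0.3,0,0]
    - [0,0,0,0,0,0,0]
    - [0,0,0,0,0,0,0]
    - [0,0,0,0,0,0,0]

```text
time: 8.82
eef_pos: [598.2, 80.1, 84.2]
eef_rot: [0.687, 0.026, 0.706, 0.169]
force: [0.7, -0.6, -0.4]
finger_gap: -0.1
```

```bash
python3 - <<'E'
from h import *
plan(181,-70,23.5,np.radians(8))
cv2.imwrite("pics/top6.png",cv2.resize(cv2.cvtColor(read_camera("top"),cv2.COLOR_RGB2BGR)[190:270,230:350],None,fx=6,fy=6))
for r,x in ((36,220),(36,231),(36,254)): print(x,((proj("top",W(x+r,-70,r))-[230,190]+.5)*6-.5).round(0))
E
```

```text
t 8.825 F [ 0.7 -0.6 -0.4] gut [178.3 -71.7  23.6] target [596.   82.3  84.5]
rotvec(tool) [-0.003  0.001  0.001] shift now-axes cm [ 0.05  0.26 -0.17] after-turn axes cm [ 0.05  0.26 -0.17]
220 [207. 130.]
231 [185. 134.]
254 [139. 143.]
```

View pics/top6.png

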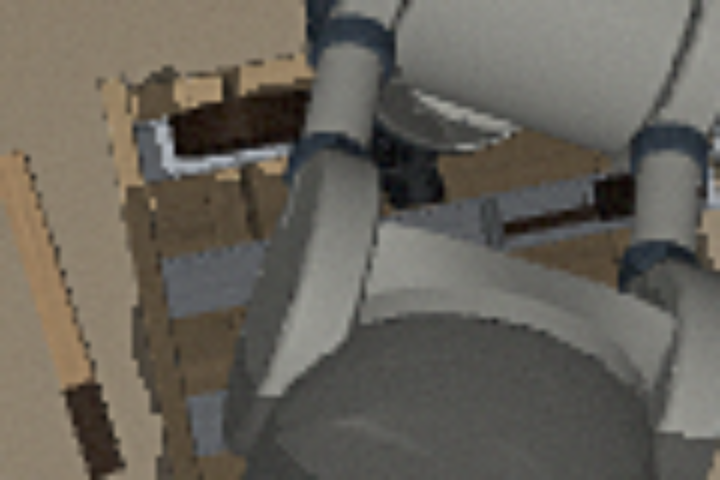

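The leading edge jumped to (170,130), which is 26 mm for 11 mm of finger travel. The wheel has dropped behind the top rod. Backing off to check.

>>> move_arm:
  increments:
    - [0,0,0,-0.05,-0.4,0,0]
    - [0,0,0,-0.15,-1,0,0]
    - [0,0,0,-0.28,-2,0,0]
    - [0,0,0,-0.42,-3,0,0]
    - [0,0,0,-0.56,-4,0,0]
    - [0,0,0,-0.7,-4,0,0]
    - [0,0,0,-0.8,-4,0,0]

```text
time: 9.75
eef_pos: [635.7, -103.8, 61.6]
eef_rot: [0.687, 0.027, 0.707, 0.169]
force: [0.5, 0.2, 0.5]
finger_gap: -0.0
```

```bash
python3 - <<'E'
from h import *
plan(-45,-70,35,np.radians(8))
cv2.imwrite("pics/top7.png",cv2.resize(cv2.cvtColor(read_camera("top"),cv2.COLOR_RGB2BGR)[190:270,230:350],None,fx=6,fy=6))
shot("side7")
E
```

```text
t 9.75 F [0.5 0.2 0.5] gut [-10.6 -70.6  27.4] target [ 642.4 -138.2   64.4]
rotvec(tool) [-0.004  0.001  0.001] shift now-axes cm [-1.23 -3.3  -0.05] after-turn axes cm [-1.23 -3.3  -0.06]
```

View pics/top7.png

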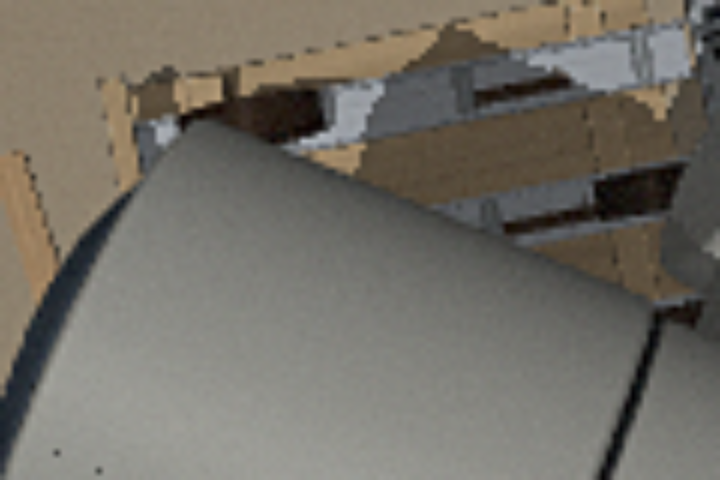

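View pics/side7.png

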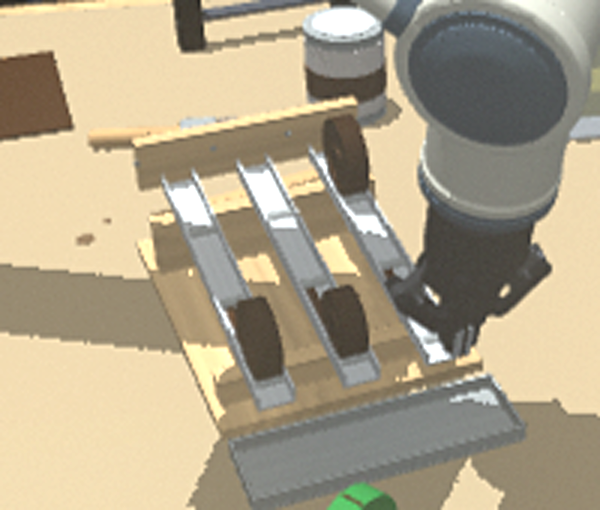

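The big wheel stands in the top bay at side crop (345,155). Now to the middle lane for the small wheel.

>>> move_arm:
  increments:
    - [0,0,0,-0.6,-1.7,0,0]
    - [0,0,0,-0.6,-1.6,0,0]
    - [0,0,0,0,0,-1.0,0]
    - [0,0,0,0,0,-2.0,0]
    - [0,0,0,0,0,-2.0,0]
    - [0,0,0,0,0,-2.0,0]
    - [0,0,0,0,0,0,0]
    - [0,0,0,0,0,0,0]

```text
time: 10.85
eef_pos: [574.6, -149.3, 64.8]
eef_rot: [0.687, 0.026, 0.706, 0.169]
force: [0.2, 0.1, -0.6]
finger_gap: 0.0
```

```bash
python3 - <<'E'
from h import *
plan(-12,0,19,np.radians(8))
shot("side8")
E
```

```text
t 10.85 F [ 0.2  0.1 -0.6] gut [-41.9  -1.4  34.9] target [ 566.7 -118.5   53.1]
rotvec(tool) [-0.003  0.002  0.001] shift now-axes cm [ 1.99  2.74 -0.16] after-turn axes cm [ 1.99  2.74 -0.14]
```

View pics/side8.png

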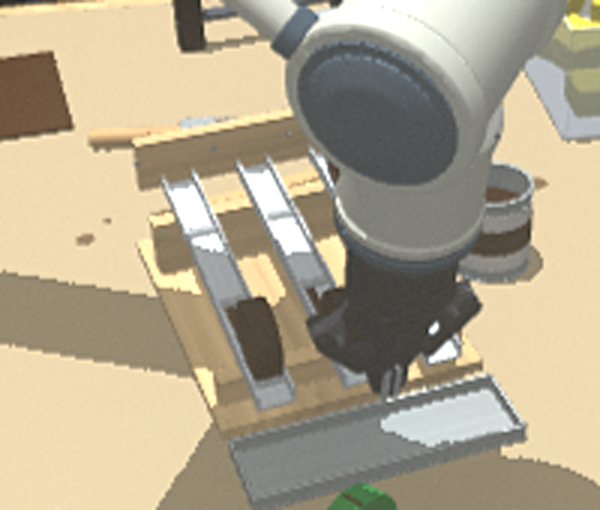

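>>> move_arm:
  increments:
    - [0,0,0,1.0,0.8,-0.1,0]
    - [0,0,0,0.9,0.8,-0.1,0]
    - [0,0,0,0.06,0.7,0,0]
    - [0,0,0,0.06,0.5,0,0]
    - [0,0,0,0.07,0.5,0,0]
    - [0,0,0,0.07,0.5,0,0]
    - [0,0,0,0.07,0.5,0,0]
    - [0,0,0,0.07,0.5,0,0]
    - [0,0,0,0.07,0.5,0,0]
    - [0,0,0,0.07,0.5,0,0]
    - [0,0,0,0.07,0.5,0,0]
    - [0,0,0,0.07,0.5,0,0]

```text
time: 12.4
eef_pos: [557.5, -78.6, 58.5]
eef_rot: [0.687, 0.026, 0.706, 0.169]
force: [0.6, -0.1, 0.3]
finger_gap: 0.3
```

```bash
python3 - <<'E'
from h import *
plan(188,0,19,np.radians(8))
shot("side9")
E
```

```text
t 12.4 F [ 0.6 -0.1  0.3] gut [29.3  0.7 18.6] target [525.9  75.3  81. ]
rotvec(tool) [-0.003  0.001  0.001] shift now-axes cm [ 2.16 15.73  0.02] after-turn axes cm [ 2.17 15.73  0.07]
```

View pics/side9.png

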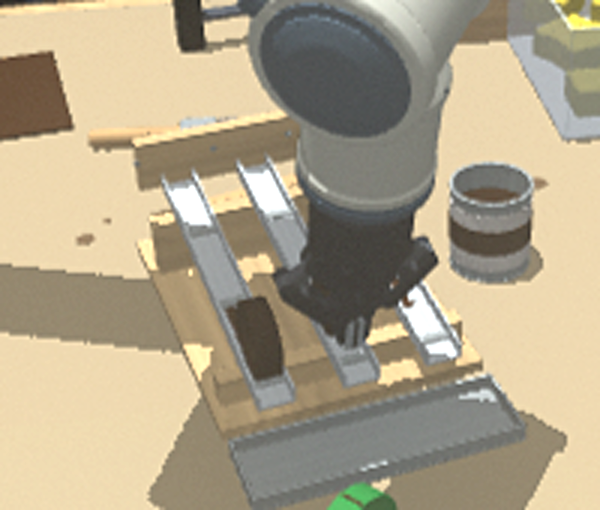

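>>> move_arm:
  increments:
    - [0,0,0,0.07,0.5,0,0]
    - [0,0,0,0.07,0.5,0,0]
    - [0,0,0,0.07,0.5,0,0]
    - [0,0,0,0.07,0.5,0,0]
    - [0,0,0,0.07,0.5,0,0]
    - [0,0,0,0.07,0.5,0,0]
    - [0,0,0,0.07,0.5,0,0]
    - [0,0,0,0.07,0.5,0,0]
    - [0,0,0,0.07,0.5,0,0]
    - [0,0,0,0.07,0.5,0,0]
    - [0,0,0,0.07,0.5,0,0]
    - [0,0,0,0.07,0.5,0,0]

```text
time: 13.95
eef_pos: [545.3, -19.8, 66.9]
eef_rot: [0.687, 0.026, 0.706, 0.169]
force: [0.3, -0.0, 0.0]
finger_gap: 0.7
```

```bash
python3 - <<'E'
from h import *
plan(188,0,19,np.radians(8))
shot("side10")
cv2.imwrite("pics/top10.png",cv2.resize(cv2.cvtColor(read_camera("top"),cv2.COLOR_RGB2BGR)[190:270,230:350],None,fx=6,fy=6))
E
```

```text
t 13.95 F [ 0.3 -0.   0. ] gut [89.8  0.6 18.6] target [525.9  75.3  81. ]
rotvec(tool) [-0.003  0.001  0.001] shift now-axes cm [1.32 9.73 0.03] after-turn axes cm [1.32 9.73 0.06]
```

View pics/side10.png

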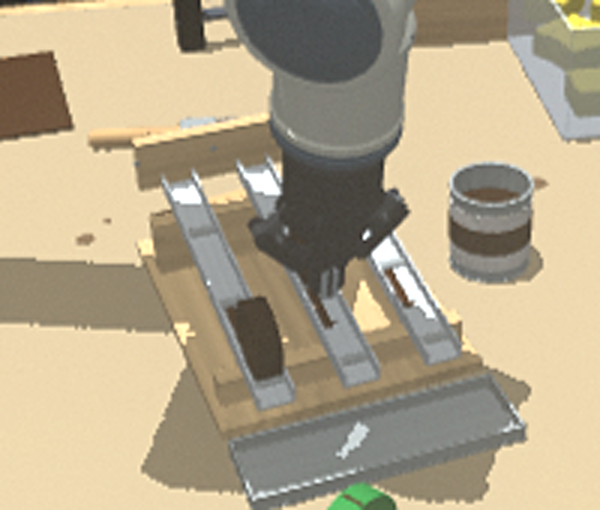

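View pics/top10.png

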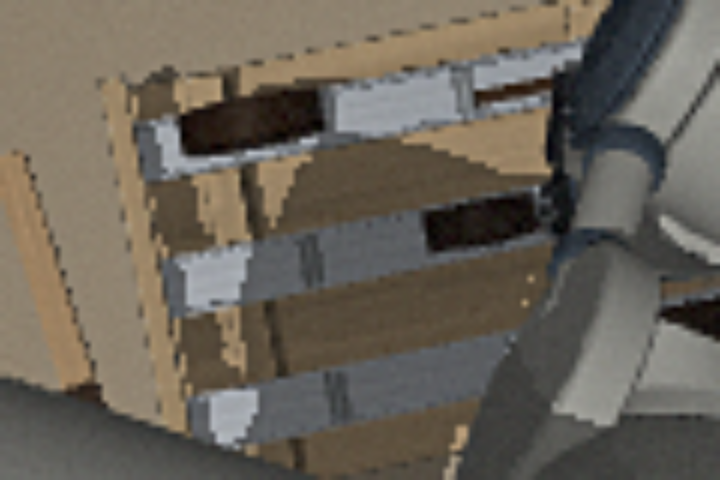

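Top view: the big wheel stays with its leading edge at (180,130). The small wheel is at (480,220), past the middle rod and touching the finger. Continuing.

>>> move_arm:
  increments:
    - [0,0,0,0.08,0.6,0,0]
    - [0,0,0,0.08,0.6,0,0]
    - [0,0,0,0.08,0.6,0,0]
    - [0,0,0,0.08,0.6,0,0]
    - [0,0,0,0.08,0.6,0,0]
    - [0,0,0,0.08,0.6,0,0]
    - [0,0,0,0.08,0.6,0,0]
    - [0,0,0,0.08,0.6,0,0]
    - [0,0,0,0.07,0.5,0,0]
    - [0,0,0,0.07,0.5,0,0]
    - [0,0,0,0.07,0.5,0,0]
    - [0,0,0,0.07,0.5,0,0]

```text
time: 15.55
eef_pos: [531.6, 46.6, 76.8]
eef_rot: [0.687, 0.026, 0.706, 0.169]
force: [0.2, -0.1, 0.6]
finger_gap: 0.1
```

```bash
python3 - <<'E'
from h import *
plan(187,0,19,np.radians(8))
cv2.imwrite("pics/top11.png",cv2.resize(cv2.cvtColor(read_camera("top"),cv2.COLOR_RGB2BGR)[190:270,230:350],None,fx=6,fy=6))
E
```

```text
t 15.55 F [ 0.2 -0.1  0.6] gut [158.4   0.3  18.9] target [526.1  74.4  80.8]
rotvec(tool) [-0.003  0.001  0.001] shift now-axes cm [0.38 2.83 0.02] after-turn axes cm [0.39 2.83 0.03]
```

View pics/top11.png

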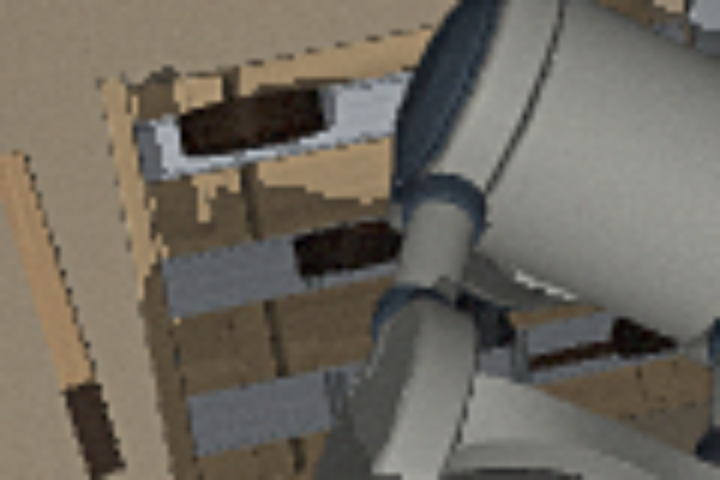

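>>> move_arm:
  increments:
    - [0,0,0,0.07,0.5,0,0]
    - [0,0,0,0.07,0.5,0,0]
    - [0,0,0,0.06,0.4,0,0]
    - [0,0,0,0.06,0.4,0,0]
    - [0,0,0,0.06,0.4,0,0]
    - [0,0,0,0.04,0.3,0,0]
    - [0,0,0,0,0,0,0]
    - [0,0,0,0,0,0,0]
    - [0,0,0,0,0,0,0]

```text
time: 16.73
eef_pos: [526.6, 70.7, 80.1]
eef_rot: [0.687, 0.026, 0.706, 0.169]
force: [0.2, -1.9, -0.4]
finger_gap: 0.1
```

```bash
python3 - <<'E'
from h import *
plan(187,0,19,np.radians(8))
cv2.imwrite("pics/top12.png",cv2.resize(cv2.cvtColor(read_camera("top"),cv2.COLOR_RGB2BGR)[190:270,230:350],None,fx=6,fy=6))
for r,x in ((28,215),(28,220),(28,229),(28,262)): print(x,((proj("top",W(x+r,0,r))-[230,190]+.5)*6-.5).round(0))
E
```

```text
t 16.725 F [ 0.2 -1.9 -0.4] gut [183.3   0.2  18.8] target [526.1  74.4  80.8]
rotvec(tool) [-0.003  0.001  0.001] shift now-axes cm [0.03 0.37 0.02] after-turn axes cm [0.03 0.37 0.02]
215 [259. 265.]
220 [249. 267.]
229 [231. 270.]
262 [165. 283.]
```

View pics/top12.png

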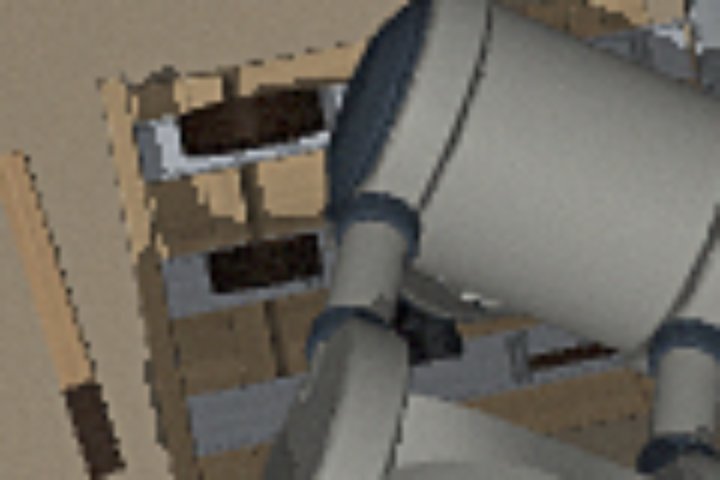

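>>> move_arm:
  increments:
    - [0,0,0,-0.05,-0.3,0,0]
    - [0,0,0,-0.07,-0.5,0,0]
    - [0,0,0,-0.28,-2,0,0]
    - [0,0,0,-0.42,-3,0,0]
    - [0,0,0,-3,-3,0,0]
    - [0,0,0,-4.5,-3,0,0]
    - [0,0,0,-4.5,-3,0,0]
    - [0,0,0,-3,-4,0,0]
    - [0,0,0,-2,-5,0,0]
    - [0,0,0,-1,-5,0,0]
    - [0,0,0,0,-3,0,0]
    - [0,0,0,0,0,0,0]

```text
time: 18.27
eef_pos: [598.3, -282.5, 172.2]
eef_rot: [0.687, 0.028, 0.707, 0.168]
force: [-0.7, 0.5, 0.5]
finger_gap: -0.1
```

```bash
python3 - <<'E'
from h import *
plan(187,0,19,np.radians(8))
cv2.imwrite("pics/top13.png",cv2.resize(cv2.cvtColor(read_camera("top"),cv2.COLOR_RGB2BGR)[190:270,230:350],None,fx=6,fy=6))
shot("side13")
E
```

```text
t 18.275 F [-0.7  0.5  0.5] gut [-160.8    2.8  160.2] target [526.1  74.4  80.8]
rotvec(tool) [-0.006  0.001  0.   ] shift now-axes cm [18.81 32.48  0.06] after-turn axes cm [18.82 32.47  0.28]
```

View pics/top13.png

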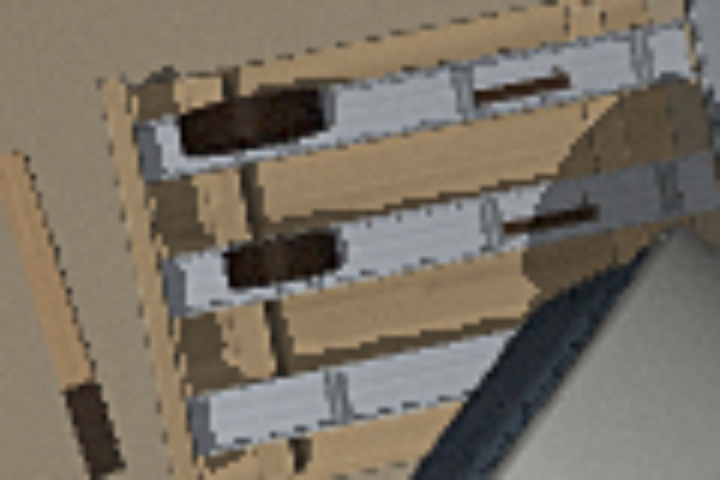

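View pics/side13.png

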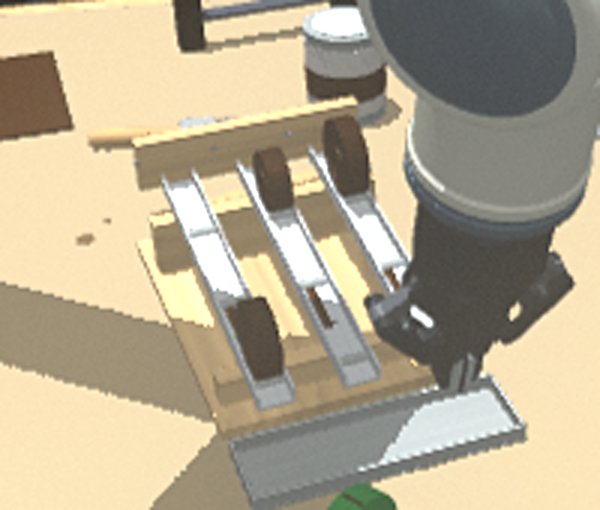

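Both wheels stand in the top bay. In the top view the leading edges are at (180,130) for the big wheel and (225,262) for the small one, against 185 and 231 predicted for rest. I'll wait a moment, check that nothing moves, and compare the other objects with the first pictures.

>>> move_arm:
  increments:
    - [0,0,0,-2,0,0,0]
    - [0,0,0,0,0,0,0]
    - [0,0,0,0,0,0,0]
    - [0,0,0,0,0,0,0]
    - [0,0,0,0,0,0,0]
    - [0,0,0,0,0,0,0]
    - [0,0,0,0,0,0,0]
    - [0,0,0,0,0,0,0]

```text
time: 19.38
eef_pos: [600.1, -284.6, 192.8]
eef_rot: [0.687, 0.026, 0.706, 0.169]
force: [-0.2, -0.5, 0.7]
finger_gap: 0.1
```

```bash
python3 - <<'E'
from h import *
a=cv2.cvtColor(read_camera("top"),cv2.COLOR_RGB2BGR);s=cv2.cvtColor(read_camera("side"),cv2.COLOR_RGB2BGR)
c=cv2.imread("pics/top13.png");now=cv2.resize(a[190:270,230:350],None,fx=6,fy=6)
print("wheels area max diff",cv2.absdiff(c,now)[60:320,130:380].mean(), np.round(state()["force"],1))
t0=cv2.imread("pics/top0.png")
def dark(im): 
    m=((im.max(2)<75)&(im[...,2].astype(int)-im[...,0]>8)).astype(np.uint8);return m
for nm,(y0,y1,x0,x1) in dict(tin=(150,190,265,310),stick=(210,272,228,252),brush=(222,292,188,212),gear=(195,232,424,460),tinshut=(180,218,160,205)).items():
    best=cv2.matchTemplate(a[y0-6:y1+6,x0-6:x1+6],t0[y0:y1,x0:x1],cv2.TM_CCOEFF_NORMED);_,v,_,l=cv2.minMaxLoc(best);print(nm,round(v,2),l[0]-6,l[1]-6)
s0=cv2.imread("pics/side0.png")
for nm,(y0,y1,x0,x1) in dict(ring=(205,243,246,266),tray=(238,277,248,300),sponge=(328,394,205,268)).items():
    best=cv2.matchTemplate(s[y0-6:min(400,y1+6),x0-6:x1+6],s0[y0:y1,x0:x1],cv2.TM_CCOEFF_NORMED);_,v,_,l=cv2.minMaxLoc(best);print(nm,round(v,2),l[0]-6,l[1]-6)
E
```

```text
wheels area max diff 2.0068153846153844 [ 0.1  0.8 -0.1]
tin 0.99 0 0
stick 0.99 0 0
brush 0.99 0 0
gear 0.28 -1 -3
tinshut 0.99 0 0
ring 0.89 0 0
tray 0.62 0 0
sponge 0.98 0 0
```

The gear match failed in the top view, probably because the arm covers it. I'll check it in the side view, then hand in.

```bash
python3 - <<'E'
from h import *
s=cv2.cvtColor(read_camera("side"),cv2.COLOR_RGB2BGR);s0=cv2.imread("pics/side0.png")
y0,y1,x0,x1=325,376,298,357
_,v,_,l=cv2.minMaxLoc(cv2.matchTemplate(s[y0-6:y1+6,x0-6:x1+6],s0[y0:y1,x0:x1],cv2.TM_CCOEFF_NORMED));print(v,l[0]-6,l[1]-6)
if v>.6: print(hand_in())
E
```

```text
0.862514317035675 0 0
the job is handed in; nothing more can be done
None
```

I pushed both wheels up their gutters into the top bay with the shut fingertips, backed the arm off clear of everything, and handed in at about 19.5 s. No verdict was reported.

**What I moved:** I pushed the large hubbed wheel up the far lane and the small one up the middle lane, at about 40–50 mm/s. The hubless ring in the near lane was left alone.

**Wheels, last checks:** Both stood upright behind the uppermost rod, at about x = 233 mm (large) and 232 mm (small) as read from the image. The expected rest positions are 231 and 229 mm, within the calibration error. The wheel area looked the same in two pictures about 1 s apart, and the wrist force was only noise, under 1 N.

**Other things, last checks:**
- Image matching showed zero pixel shift for both tins, the stick, brush, sponge and ring.
- The tray also showed no shift, but its match was weak (0.62) because the arm's shadow fell on it.
- The gear could not be matched in the top view (0.28), probably because the arm covered it. In the side view it matched with no shift (0.86).

**Measurement that disagreed:** At first the two cameras placed the rack about 11 mm apart. A joint fit to both views, allowing for which side of the rods each camera sees, brought the error to about 1 px, and the pushes agreed with it.

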